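Zero the lift slide's dial and lock it

TASK

The lift slide's platform has just been set to its reference height, so make this height its zero: turn the loose graduated dial collar on top of the slide until its broad zero line stands at the fixed pointer, then tighten the knurled lock ring above it, clockwise and fully home. Leave the crank, the setting block and the stack of plates where they lie, and the dial must still read zero when you have finished.

Things in the scene. Friction and masses are not known exactly. Their poses are not given: they have to be found in the camera images.
- slide: Lift slide of bare aluminium, fixed to the bench: base plate, guide rods, lead screw, square top plate 100 x 100 mm with its upper face 164 mm above the bench. Origin: on the bench, on the screw's vertical axis; z up, x towards the pointer and the platform (110 mm wide, from 25 to 167 mm along x, 105 mm above the bench). Dial, lock ring and spindle end are stacked on this axis over the top plate.
- pointer_tip (a point): Tip of the fixed black pointer on the top plate: 32 mm from the axis along the slide's x, 2 mm outside the dial's rim, 168 mm above the bench. The pointer is 4 mm thick and runs outwards from here to 48 mm from the axis.
- zero_line (a point): Lower end of the dial's zero line, on the edge between knurled band and bevel: 29.5 mm from the axis, 180 mm above the bench. The zero line is the broadest (2.6 mm) black line on the bevel and also runs down the knurled band; the other 29 lines are thin, 12 degrees apart. At zero it is in line with the pointer, seen from above.
- dial_grip (a point): Centre of the dial collar's knurled band, on the axis, 174 mm above the bench. Aluminium; the band is 60 mm in diameter, from 168 to 180 mm above the bench, then a bevel from 59 to 44 mm in diameter up to 186 mm. Grip it across the band, in any direction, fingertips 168 mm or more above the bench (lower, they meet the pointer or the top plate).
- dial (a joint): Angle of the zero line from the pointer, rad, counter-clockwise seen from above; 0 = zero reading. It starts between 0.6 and 2.2, so clockwise is the shorter way. No end stops; steady friction of 0.10 N m; it stays where it is left and does not turn with the lock ring.
- ring_grip (a point): Centre of the lock ring, on the axis, 193 mm above the bench. The ring is dark steel, knurled, 42 mm in diameter, from 186.5 to 199.5 mm above the bench, 0.5 mm over the dial's flat top. It is to be gripped across its diameter, in any direction, with the fingertips clear of the dial below.
- ring_line (a point): Outer end of the white line across the ring's upper face, 19.4 mm from the axis. When the ring is fully home this line meets the short black line on the spindle's shoulder, which lies towards the pointer.
- lock_ring (a joint): Turn of the lock ring, rad, clockwise as seen from above: 0 = slack, 1.4 = fully home against its stop. It starts between 0 and 0.5, friction 0.06 N m, and stays where it is left.
- spindle_end (a point): Top of the spindle, on the axis, 215.5 mm above the bench: a 10 mm square, 12 mm high, on a round shoulder 22 mm in diameter that ends 4 mm above the lock ring. The spindle does not turn.
- crank: Loose dark steel crank, lying flat: arm 96 x 18 mm and 10 mm thick, black grip standing 64 mm high at one end, hub with a square hole at the other. Origin: middle of the arm's underside. To be left alone.
- setting_block: Loose steel block 75 x 50 x 25 mm with nine holes. Origin: centre of its underside. To be left alone.
- plates: Loose stack of eight blank steel plates 54 x 86 mm, 10 mm high together; it moves as one. Origin: centre of its underside. To be left alone.

How it is judged:
On the way, in this order (a step that is already met when the one before it is completed fails the run):
1. the dial is turned until its zero line stands at the pointer, within half a division (6 degrees) (horizontal distance between zero_line and pointer_tip below 0.0041 m), for 0.2 s.
2. the lock ring is tightened to within 0.12 rad of its stop, with the dial still at zero (value of joint lock_ring above 1.28 rad and horizontal distance between zero_line and pointer_tip below 0.0041 m), for 0.2 s.
At the end, for the whole second after the job is handed in: The dial's zero line stands at the pointer within half a division (6 degrees, that is at most 4.1 mm between zero_line and pointer_tip seen from above, 2.5 mm being exact), and the lock ring is within 0.12 rad of its stop (joint above 1.28) (all of step 2); the robot touches nothing.
It fails at once if the crank, the setting block or the stack of plates is moved by more than 20 mm (distance of any of crank, setting_block, plates from where it was at the start of the episode above 0.02 m).
It also fails if it takes over 51 s, if anything falls off the work surface, if the arm or the gripper's body presses on something with over 40 N, if the wrist force passes 120 N, or if a joint passes its speed limit or range.

ROBOT

A 7-joint arm with a two-finger parallel gripper is mounted at the origin on the work surface. World frame = base frame: x ahead of the robot, y to its left, z up, the work surface at z = 0. Lengths are in m, angles in rad, forces in N, time in s.
With the tool pointing down it reaches from about 0.425 to 0.875 m from the base axis. Payload 4.7 kg.
Tool frame: the origin (TCP) lies midway between the tips of the shut fingers; the grasp point (between the pads) lies 19 mm behind it (ctrl.grip_point_offset is the distance from the TCP to the grasp point, in m); z points along the fingers, y is the line along which they close (so a half turn about z gives the same grasp; the last joint's range is limited). The gripper opens to 87 mm and grips with 3 to 60 N. Pads are 19 mm wide; open, the fingers measure 117 mm over their backs; the gripper's body (75 mm by 190 mm) begins 51 mm behind the grasp point.
Start: joints at [0.014, 0.321, -0.07, 1.45, 0.023, 1.371, -0.057], TCP at [0.65, -0, 0.223] pointing down, gripper open.
Joint ranges: [-2.86, 2.86], [-0.3, 2.09], [-1.38, 1.24], [0.06, 2.45], [-1.56, 4.7], [0.09, 2.05], [-2.69, 2.69]. Speed limits (rad/s): [2.57, 2.57, 3.14, 3.14, 3.14, 3.14, 3.14].

INTERFACE

Orientations are given as a rotation vector (axis times angle).
In Python, from bench import ctrl gives the robot as it stands.
- The arm moves only by the tool move_arm, never from a script. Its argument "increments" is text: rows parted by semicolons, each of 7 numbers parted by spaces: the shift along the world's x, y, z in mm, then the turn, a rotation vector about the world's x, y, z in degrees, then the closure in counts, from 0 (fully open) to 255 (shut). A call has exactly 8 rows; each row shifts and turns the commanded pose from where the row before left it; what a row does not reach is not made up. A row lasts 1/12 s, in which the tool goes at most 41.7 mm and 7.16 degrees, less where a joint would pass 70% of its speed; a pose out of reach is approached as far as the arm can. A call with a gripper value outside its range is refused whole. The fingers move at their own pace and stop on an object; "grip_force" is the grip in N (left out, the last holds). Time passes only in rows, so rows that do not move let the fingers close, or fill a call up. It gives the time, the measured TCP pose, the force, the opening and the grip force at its end, in the units of the state.
- ctrl.get_state(): the state, without advancing time (a new reading comes with each control period).
- ctrl.get_image(name): name is "scene" or "side" or "wrist"; returns a dict with "frame" (400x640x3 uint8, red, green, blue), "depth" (400x640 float32, m along the optical axis (not along the pixel's ray), 0 where there is no reading), "fx", "fy", "cx", "cy" (pixels), "k1" (the pictures are not rectified: a ray, as slopes to the right and down, at radius r is drawn at 1 + k1 r^2 times it, then the intrinsics apply), "position" and "orientation" of the camera in the world. Camera axes: x right, y down, z forward; pixel columns grow to the right and rows downward; lengths in m; the calibration is good to about 2 mm. A picture is of the moment at which its call begins.
- ctrl.close_job(): hands the job in; it is judged then, once.
Trained networks look in a picture, given as the dict that the camera call returned (one of the last four; its "shot" number tells which), for a name from the list of things; names that differ only in an ending like _2 or _b are one class to them, and where a whole thing is asked for, a point or a joint stands for the part that bears it (a point fixed in the world has none). Each returns a list of dicts, best first, with "score" (0 to 1); they miss things now and then, are a little off and sometimes report something else, mostly with a low value. They report only what shows in the picture. A call takes as long as a camera call.
- ctrl.find_in(target, picture): "centre" ([x, y, z] in m, in world coordinates, good to about 4 mm: the middle of the surface that is visible of it).
- ctrl.silhouettes(target, picture): "region" (400x640 bool, what is visible of it).
The state is a dict: "time": time; "joint_positions": joint angles; "qd": joint speeds; "joint_torque": joint torques, N m; "position": TCP position; "tool_rot": TCP orientation; "ft_force": force on the tool from outside, world axes, zero at the start; "torque": the same for the moment, N m; "grip_width": opening from 0.0 (shut) to 1.0 (fully open); "grip_force": force on a finger pad.
Only numpy, scipy, OpenCV 4.12 (cv2) and the standard library are available. Lean on these libraries where they do the work, as an engineer would, in place of code of your own. Each camera call takes 0.05 s, during which the arm holds its last target. There are 200 camera calls.

## Working session

There is one attempt and no reset: what is moved stays moved. The work goes in short steps, Python scripts to look and compute and a tool call to move; the robot and the scene stay as the last step left them, time stands still between calls to the robot, and variables do not carry over. Pictures are saved under pics/ and viewed, at most 10 in all, crops included, and the job is handed in when it is done.

Besides the shell and the picture viewer there is one more tool, called after "Request:" as name(argument=value, ...), one argument or row to a line, values as JSON. move_arm: Moves the arm, as the interface text tells. Its arguments: {"type":"object","properties":{"increments":{"type":"string"},"grip_force":{"type":"number"}},"required":["increments"]}

```bash
mkdir -p pics; ls; cat > h.py <<'E'
import numpy as np, cv2
from bench import ctrl
from scipy.spatial.transform import Rotation as R
def rot(o):
    o=np.array(o,float)
    return o if o.shape==(3,3) else (R.from_rotvec(o).as_matrix() if o.size==3 else R.from_quat(o).as_matrix())
def save(p,n,crop=None,s=1):
    f=p['frame'][:,:,::-1]
    if crop: f=f[crop[1]:crop[3],crop[0]:crop[2]]
    cv2.imwrite('pics/'+n,cv2.resize(f,None,fx=s,fy=s,interpolation=cv2.INTER_CUBIC))
def proj(p,X):
    c=(np.array(X)-p['position'])@rot(p['orientation']); a=c[...,:2]/c[...,2:]
    a=a*(1+p['k1']*(a**2).sum(-1,keepdims=True)); return a*[p['fx'],p['fy']]+[p['cx'],p['cy']]
def ray_z(p,uv,z):
    d=(np.array(uv,float)-[p['cx'],p['cy']])/[p['fx'],p['fy']]; u=d.copy()
    for _ in range(20): u=d/(1+p['k1']*(u**2).sum(-1,keepdims=True))
    w=np.concatenate([u,np.ones(u.shape[:-1]+(1,))],-1)@rot(p['orientation']).T
    return p['position']+w*((z-p['position'][2])/w[...,2:])
E
python3 - <<'E'
from h import *
print(ctrl.get_state())
for n in ['scene','wrist','side']:
    p=ctrl.get_image(n); save(p,n+'0.png')
    print(n,p['position'],p['orientation'],p['fx'],p['k1'])
    for t in ['slide','pointer_tip','zero_line','dial_grip','ring_grip','ring_line','spindle_end','crank','setting_block','plates']:
        try: print(t,[(np.round(d['centre'],4).tolist(),round(d['score'],2)) for d in ctrl.find_in(t,p)[:2]])
        except Exception as e: print(t,e)
E
```

```text
pics
{'time': 0.0, 'joint_positions': array([ 0.01411409,  0.32181827, -0.07008322,  1.45166152,  0.02261698,
        1.37079883, -0.05690599]), 'qd': array([-0.00049515,  0.00150799,  0.00017058,  0.00028522, -0.00011511,
       -0.00062806, -0.00020221]), 'joint_torque': array([-2.58547143e-04, -4.91284704e+01, -4.03903294e-01, -3.12526345e+01,
       -6.40594075e-02,  4.37659642e-02,  1.61017233e-04]), 'position': array([ 6.49451324e-01, -6.62282002e-05,  2.21471348e-01]), 'tool_rot': array([-2.22053721, -2.22056419,  0.00223231]), 'ft_force': array([ 0.23461341,  0.34484032, -0.09628632]), 'torque': array([ 0.02605535, -0.04358968, -0.06063453]), 'grip_force': 0.0, 'grip_width': 0.9986406297757233}
scene [1.16846462 0.36107195 0.82217199] [-1.30830142 -2.2320922   0.91334321] 447.54975340993315 -0.0033515399509668605
slide [([0.6104, 0.1378, 0.1044], 0.81)]
pointer_tip [([0.6047, 0.1371, 0.1014], 0.78), ([0.5355, 0.1067, 0.1953], 0.71)]
zero_line [([0.5502, 0.1086, 0.187], 0.84)]
dial_grip [([0.4225, 0.2725, 0.0093], 0.67)]
ring_grip [([0.5365, 0.11, 0.1972], 0.52)]
ring_line [([
[... 848 characters left out ...]
 0.65117335] [-2.24988332  0.02288069 -0.01711405] 362.63053728793705 -0.0824729669442163
slide [([0.5605, 0.0962, 0.1069], 0.83)]
pointer_tip [([0.5612, 0.095, 0.1079], 0.82), ([0.5255, 0.0829, 0.177], 0.62)]
zero_line [([0.5293, 0.0836, 0.1809], 0.75), ([0.562, 0.0937, 0.1062], 0.48)]
dial_grip [([0.5266, 0.0833, 0.1812], 0.85)]
ring_grip [([0.5295, 0.0938, 0.1951], 0.73)]
ring_line [([0.5285, 0.087, 0.2003], 0.61)]
spindle_end [([0.5599, 0.0926, 0.1025], 0.94), ([0.644, -0.0118, 0.0238], 0.28)]
crank [([0.4208, 0.2663, 0.008], 0.83)]
setting_block [([0.5259, 0.0893, 0.1993], 0.74), ([0.6432, -0.0099, 0.0276], 0.72)]
plates [([0.42, 0.2662, 0.0092], 0.74), ([0.5935, 0.3536, 0.0055], 0.43)]
```

```bash
python3 - <<'E'
from h import *
a=cv2.imread('pics/scene0.png');w=cv2.imread('pics/wrist0.png');s=cv2.imread('pics/side0.png')
import numpy as np
for n in ['scene','wrist']:
    p=ctrl.get_image(n); print(n,np.round(proj(p,[[.53,.103,.2],[.53,.103,.164]]),0).tolist())
    u,v=proj(p,[.53,.103,.18]).astype(int); 
    u0,v0=max(0,min(u-67,506)),max(0,min(v-67,266)); print(u0,v0)
    save(p,n+'c.png',(u0,v0,u0+134,v0+134),3)
m=np.hstack([cv2.resize(cv2.imread('pics/scenec.png'),(400,400)),cv2.resize(cv2.imread('pics/wristc.png'),(400,400))])
b=np.hstack([cv2.resize(x,(320,200),interpolation=cv2.INTER_AREA)  for x in (a,s)]); b=np.hstack([b,np.zeros((200,160,3),np.uint8)])
cv2.imwrite('pics/mos.png',np.vstack([m,b]))
E
```

```text
scene [[353.0, 175.0], [352.0, 187.0]]
285 114
wrist [[115.0, 72.0], [149.0, 80.0]]
68 9
```

View pics/mos.png

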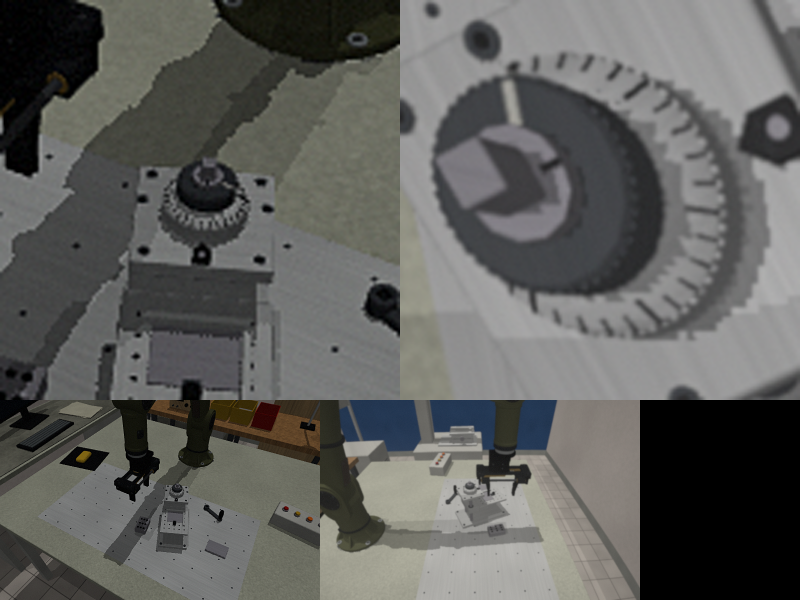

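View pics/wrist0.png

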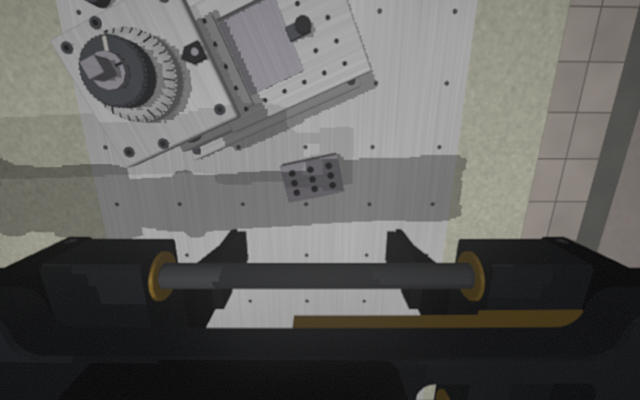

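```bash
python3 - <<'E'
from h import *
p=ctrl.get_image('wrist')
s=ray_z(p,[[66,47],[128,152],[220,109]],.166)[:,:2]; c=(s[0]+s[2])/2; print(s,c)
print('yaw from screws',np.degrees(np.arctan2(*(s[2]-s[1])[::-1])),np.linalg.norm(s[2]-s[1]),np.linalg.norm(s[1]-s[0]))
pt=ray_z(p,[194,52],.17)[:2]; print('pointer',pt,np.degrees(np.arctan2(*(pt-c)[::-1])),np.linalg.norm(pt-c))
print(ray_z(p,[[100,67],[115,72]],.2))
E
```

```text
[[0.47606142 0.12462453]
 [0.50674272 0.05144722]
 [0.58062804 0.0827548 ]] [0.52834473 0.10368966]
yaw from screws 22.96392744137719 0.08024465733795087 0.07934897587458713
pointer [0.56744764 0.12004004] 22.69162181925273 0.04238362964993464
[[0.52156293 0.10603743 0.2       ]
 [0.5301317  0.10320739 0.2       ]]
```

Request:
move_arm(
  increments="-15 8 7 0 0 0 0; -15 8 7 0 0 0 0; -15 8 7 0 0 0 0; -15 8 7 0 0 0 0; -15 8 7 0 0 0 0; -15 8 7 0 0 0 0; -15 8 0 0 0 0 0; -15 4 0 0 0 0 0",
)

```text
time: 2.47
position: [0.5295, 0.0613, 0.2653]
tool_rot: [2.22, 2.223, 0.002]
ft_force: [0.4, -1.0, 0.1]
grip_width: 0.997
grip_force: 0.0
```

```bash
cat >> h.py <<'E'
def top(p,c,z,name,half=.06,n=400):
    """orthographic plane-z view, up=+y right=+x"""
    xs=np.linspace(-half,half,n); X,Y=np.meshgrid(xs,-xs)
    uv=proj(p,np.stack([X+c[0],Y+c[1],0*X+z],-1)).astype(np.float32)
    im=cv2.remap(p['frame'],uv[...,0],uv[...,1],cv2.INTER_CUBIC)[:,:,::-1].copy()
    if name: cv2.imwrite('pics/'+name,im)
    return im
E
python3 - <<'E'
from h import *
p=ctrl.get_image('wrist')
c=np.array([.5283,.1037])
ims=[top(p,c,z,None) for z in (.166,.183)]
m=np.hstack(ims); cv2.imwrite('pics/top1.png',m)
print(proj(p,[.5283,.1037,.18]))
for t in ['zero_line','ring_line','ring_grip','dial_grip']: print(t,[(np.round(d['centre'],4).tolist(),round(d['score'],2)) for d in ctrl.find_in(t,p)[:2]])
E
```

```text
[313.1953648 158.6476793]
zero_line [([0.5249, 0.1176, 0.1805], 0.74), ([0.5649, 0.1268, 0.1644], 0.26)]
ring_line [([0.5265, 0.1101, 0.1954], 0.63)]
ring_grip [([0.5257, 0.1048, 0.2026], 0.85)]
dial_grip [([0.5275, 0.1142, 0.1836], 0.81)]
```

View pics/top1.png

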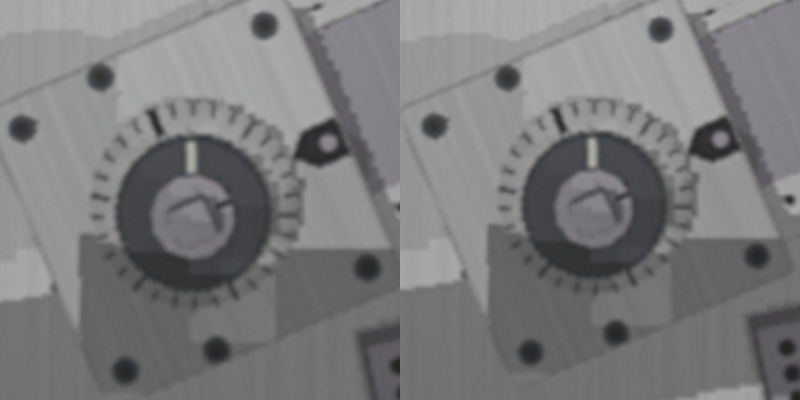

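Request:
move_arm(
  increments="-1 14 0 0 0 -7 0; -1 14 0 0 0 -7 0; -0.5 15 0 0 0 -7 0; 0 0 -15 0 0 0 0; 0 0 -20 0 0 0 0; 0 0 -20 0 0 0 0; 0 0 -10 0 0 0 0; 0 0 0 0 0 0 0",
  grip_force=15,
)

```text
time: 3.38
position: [0.5264, 0.1021, 0.1966]
tool_rot: [-2.588, -1.777, 0.008]
ft_force: [0.0, 0.8, 0.1]
grip_width: 1.003
grip_force: 0.0
```

```bash
python3 - <<'E'
from h import *
s=ctrl.get_state(); print(s['position'],s['tool_rot'],s['ft_force'],s['joint_positions'])
p=ctrl.get_image('side'); u,v=proj(p,[.527,.104,.18]).astype(int); save(p,'s2.png',(u-60,v-50,u+60,v+50),4)
q=ctrl.get_image('scene'); u,v=proj(q,[.527,.104,.18]).astype(int); save(q,'s3.png',(u-60,v-50,u+60,v+50),4)
a=np.hstack([cv2.imread('pics/s2.png'),cv2.imread('pics/s3.png')]); cv2.imwrite('pics/s23.png',cv2.resize(a,(800,333)))
E
```

```text
[0.52642837 0.10210328 0.19661917] [-2.58816132 -1.77718435  0.00770016] [0.00784852 0.75822071 0.12648988] [-0.10022857  0.1054678  -0.15056187  1.76165536  0.01627914  1.28098594
 -0.6220661 ]
```

View pics/s23.png

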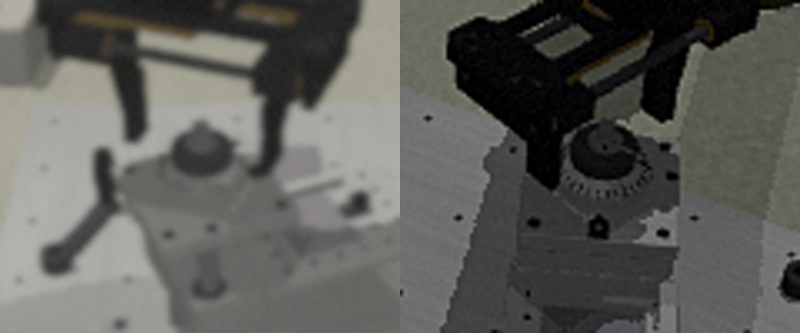

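Request:
move_arm(
  increments="0 2 -12 0 0 0 0; 0 0 -12 0 0 0 0; 0 0 0 0 0 0 0; 0 0 0 0 0 0 60; 0 0 0 0 0 0 110; 0 0 0 0 0 0 110; 0 0 0 0 0 0 110; 0 0 0 0 0 0 110",
  grip_force=15,
)

```text
time: 4.15
position: [0.5271, 0.1053, 0.176]
tool_rot: [-2.588, -1.779, 0.0]
ft_force: [-7.5, 2.4, 1.8]
grip_width: 0.707
grip_force: 4.3
```

Request:
move_arm(
  increments="-0.6 0.2 -2 0 0 0 110; 0 0 0 0 0 0 110; 0 0 0 0 0 0 110; 0 0 0 0 0 0 110; 0 0 0 0 0 0 110; 0 0 0 0 0 0 110; 0 0 0 0 0 0 110; 0 0 0 0 0 0 110",
  grip_force=20,
)

```text
time: 4.82
position: [0.5261, 0.1058, 0.1755]
tool_rot: [-2.588, -1.779, 0.001]
ft_force: [-6.2, -0.2, 9.6]
grip_width: 0.676
grip_force: 20.0
```

Request:
move_arm(
  increments="-0.3 0 1.5 0 0 -4 110; 0 0 0 0 0 -7 110; 0 0 0 0 0 -7 110; 0 0 0 0 0 -7 110; 0 0 0 0 0 -7 110; 0 0 0 0 0 -7 110; 0 0 0 0 0 -7 110; 0 0 0 0 0 0 110",
  grip_force=25,
)

```text
time: 5.48
position: [0.527, 0.1049, 0.1756]
tool_rot: [3.079, 0.621, 0.001]
ft_force: [-0.7, -1.2, 1.9]
grip_width: 0.673
grip_force: 25.0
```

Request:
move_arm(
  increments="0 0 0 0 0 -7 110; 0 0 0 0 0 -7 110; 0 0 0 0 0 -7 110; 0 0 0 0 0 -7 110; 0 0 0 0 0 -7 110; 0 0 0 0 0 -7 110; 0 0 0 0 0 -4 110; 0 0 0 0 0 0 110",
)

```text
time: 6.15
position: [0.527, 0.1036, 0.1756]
tool_rot: [3.077, -0.626, 0.002]
ft_force: [-0.2, -3.6, 3.6]
grip_width: 0.67
grip_force: 25.0
```

```bash
python3 - <<'E'
from h import *
s=ctrl.get_state(); r=s['tool_rot']; print(r,2*np.degrees(np.arctan2(r[1],r[0]))-90,s['joint_positions'])
p=ctrl.get_image('wrist'); c=np.array([.5267,.1044])
m=np.hstack([top(p,c,z,None) for z in (.168,.183)]); cv2.imwrite('pics/top2.png',m)
print(p['position'])
E
```

```text
[ 3.07708753e+00 -6.25538899e-01  1.58033977e-03] -112.98206093186403 [-0.18546471  0.11383079 -0.06379707  1.79463319  0.00963303  1.23314632
 -2.22394835]
[0.59853011 0.07416603 0.3369519 ]
```

View pics/top2.png

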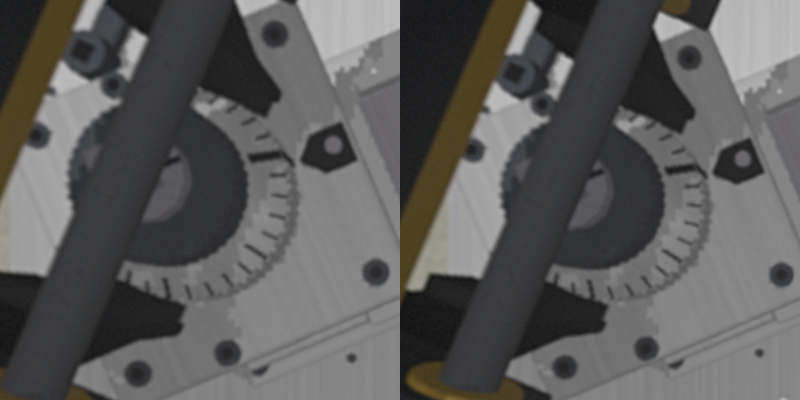

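Request:
move_arm(
  increments="0 0 0 0 0 0 60; 0 0 0 0 0 0 20; 0 0 0 0 0 0 0; 0 0 0 0 0 0 0; 0 0 20 0 0 0 0; 0 0 25 0 0 0 0; 0 0 25 0 0 7 0; 0 0 20 0 0 7 0",
)

```text
time: 6.87
position: [0.5268, 0.106, 0.2667]
tool_rot: [-3.132, 0.235, -0.002]
ft_force: [0.7, -0.3, 0.1]
grip_width: 0.996
grip_force: 0.0
```

Request:
move_arm(
  increments="0 -5 0 0 0 7 0; 0 -5 0 0 0 7 0; 0 -5 0 0 0 7 0; 0 -5 0 0 0 7 0; 0 -5 0 0 0 7 0; 0 -5 0 0 0 7 0; 0 -5 0 0 0 7 0; 0 -5 0 0 0 7 0",
)

```text
time: 7.53
position: [0.5265, 0.0657, 0.2648]
tool_rot: [-2.876, -1.264, -0.0]
ft_force: [0.5, -1.2, 0.3]
grip_width: 0.998
grip_force: 0.0
```

Request:
move_arm(
  increments="0 0 0 0 0 7 0; 0 0 0 0 0 7 0; 0 0 0 0 0 7 0; 0 0 0 0 0 7 0; 0 0 0 0 0 0 0; 0 0 0 0 0 0 0; 0 0 0 0 0 0 0; 0 0 0 0 0 0 0",
)

```text
time: 8.2
position: [0.5266, 0.0654, 0.265]
tool_rot: [-2.494, -1.91, 0.0]
ft_force: [0.1, 1.0, -0.6]
grip_width: 0.999
grip_force: 0.0
```

```bash
python3 - <<'E'
from h import *
s=ctrl.get_state(); r=s['tool_rot']; print(s['time'],s['position'],2*np.degrees(np.arctan2(r[1],r[0]))-90,s['joint_positions'][6])
p=ctrl.get_image('wrist'); c=np.array([.527,.1045])
m=np.hstack([top(p,c,z,None,.05) for z in (.168,.183)]); cv2.imwrite('pics/top3.png',m)
E
```

```text
8.2 [0.52659041 0.06536917 0.26499392] -375.08892377386366 -0.44036186096989544
```

View pics/top3.png

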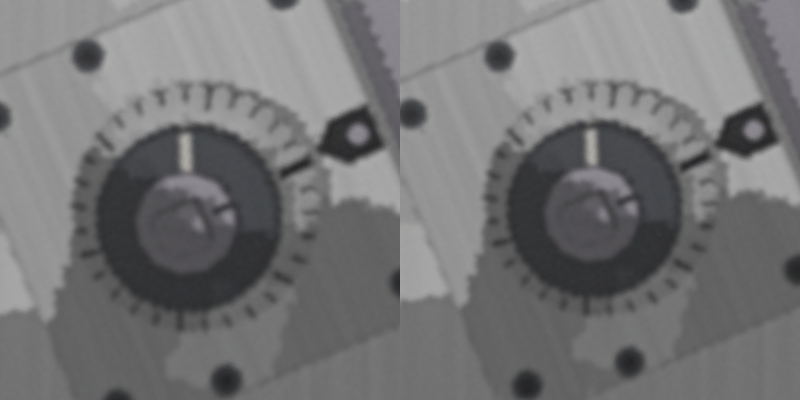

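Request:
move_arm(
  increments="0 13 0 0 0 0 60; 0 13 0 0 0 0 60; 0.4 13.5 -6 0 0 0 60; 0 0 -20 0 0 0 60; 0 0 -25 0 0 0 60; 0 0 -25 0 0 0 60; 0 0 0 0 0 0 60; 0 0 0 0 0 0 60",
)

```text
time: 8.92
position: [0.526, 0.106, 0.1882]
tool_rot: [-2.49, -1.913, 0.004]
ft_force: [-0.1, 0.8, 0.5]
grip_width: 0.767
grip_force: 0.0
```

Request:
move_arm(
  increments="0 0 0 0 0 0 120; 0 0 0 0 0 0 160; 0 0 0 0 0 0 160; 0 0 0 0 0 0 160; 0 0 0 0 0 0 160; 0 0 0 0 0 0 160; 0 0 0 0 0 0 160; 0 0 0 0 0 0 160",
  grip_force=25,
)

```text
time: 9.58
position: [0.5259, 0.1054, 0.19]
tool_rot: [-2.491, -1.912, 0.002]
ft_force: [-4.5, 1.1, 5.9]
grip_width: 0.474
grip_force: 25.0
```

Request:
move_arm(
  increments="0 0 0 0 0 -7 160; 0 0 0 0 0 -7 160; 0 0 0 0 0 -7 160; 0 0 0 0 0 -7 160; 0 0 0 0 0 -7 160; 0 0 0 0 0 -7 160; 0 0 0 0 0 -7 160; 0 0 0 0 0 -7 160",
)

```text
time: 10.25
position: [0.5267, 0.1046, 0.19]
tool_rot: [-3.1, -0.509, 0.001]
ft_force: [-2.5, -0.5, 4.2]
grip_width: 0.473
grip_force: 25.0
```

Request:
move_arm(
  increments="0 0 0 0 0 -4 160; 0 0 0 0 0 -4 160; 0 0 0 0 0 -3 160; 0 0 0 0 0 -2 160; 0 0 0 0 0 0 160; 0 0 0 0 0 0 160; 0 0 0 0 0 0 160; 0 0 0 0 0 0 160",
)

```text
time: 10.92
position: [0.5267, 0.1044, 0.19]
tool_rot: [3.137, 0.167, -0.001]
ft_force: [-4.4, -1.7, 5.8]
grip_width: 0.474
grip_force: 25.0
```

```bash
python3 - <<'E'
from h import *
s=ctrl.get_state(); r=s['tool_rot']; print(s['time'],s['position'],2*np.degrees(np.arctan2(r[1],r[0]))-90,s['torque'],s['ft_force'])
E
```

```text
10.9167 [0.52672651 0.10438899 0.18996925] -83.91308134621606 [-0.13279634  1.03703183  0.30303498] [-4.43011473 -1.72362773  5.78605047]
```

Request:
move_arm(
  increments="0 0 0 0 0 -2 160; 0 0 0 0 0 -2 160; 0 0 0 0 0 -2 160; 0 0 0 0 0 0 160; 0 0 0 0 0 0 160; 0 0 0 0 0 0 160; 0 0 0 0 0 0 160; 0 0 0 0 0 0 160",
)

```text
time: 11.58
position: [0.5285, 0.1042, 0.1899]
tool_rot: [3.141, -0.0, 0.005]
ft_force: [4.6, -1.6, 2.7]
grip_width: 0.471
grip_force: 25.0
```

```bash
python3 - <<'E'
from h import *
s=ctrl.get_state(); r=s['tool_rot']; print(s['time'],s['position'],2*np.degrees(np.arctan2(r[1],r[0]))-90,s['torque'],s['ft_force'])
E
```

```text
11.5833 [0.52854662 0.10421819 0.18989462] -90.0038282131933 [-0.37997027 -1.05758467  0.1269398 ] [ 4.63793233 -1.61813969  2.68660275]
```

Request:
move_arm(
  increments="-1.5 0 0 0 0 0 100; 0 0 0 0 0 0 60; 0 0 0 0 0 0 40; 0 0 0 0 0 0 40; 0 0 25 0 0 0 40; 0 0 25 0 0 0 0; 0 0 25 0 0 0 0; -10 0 0 0 0 0 0",
)

```text
time: 12.25
position: [0.5183, 0.1054, 0.2687]
tool_rot: [-3.14, 0.0, -0.012]
ft_force: [1.1, -0.6, 0.9]
grip_width: 0.957
grip_force: 0.0
```

Request:
move_arm(
  increments="-10 0 0 0 0 0 0; -10 0 0 0 0 0 0; -10 0 0 0 0 0 0; 0 0 0 0 0 0 0; 0 0 0 0 0 0 0; 0 0 0 0 0 0 0; 0 0 0 0 0 0 0; 0 0 0 0 0 0 0",
)

```text
time: 12.92
position: [0.4858, 0.1046, 0.2638]
tool_rot: [3.141, -0.0, -0.001]
ft_force: [-0.3, 0.7, 0.5]
grip_width: 1.003
grip_force: 0.0
```

```bash
python3 - <<'E'
from h import *
s=ctrl.get_state(); print(s['time'],s['position'],s['ft_force'])
p=ctrl.get_image('wrist'); c=np.array([.527,.1045])
m=np.hstack([top(p,c,z,None,.05) for z in (.183,.2)]); cv2.imwrite('pics/top4.png',m)
E
```

```text
12.9167 [0.48577313 0.10458643 0.26384091] [-0.25741562  0.7310473   0.45973487]
```

View pics/top4.png

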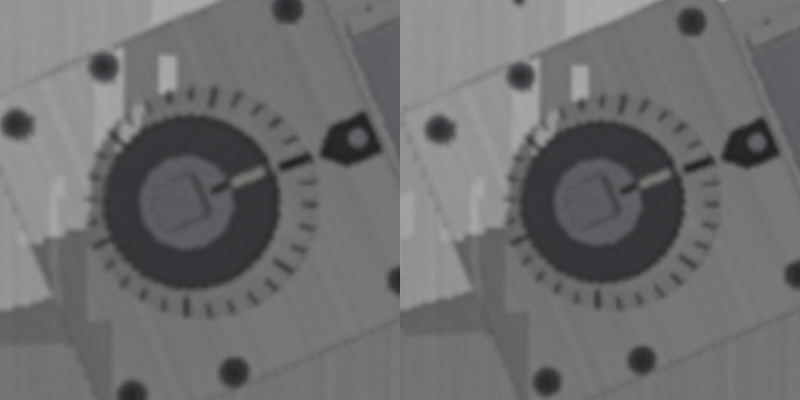

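The picture shows the white ring line (left half, about 250,177) in line with the black shoulder line (220,188). The zero line (295,161) stands at the pointer tip (322,152). The gripper is open and clear.

```bash
python3 -c "
from bench import ctrl
print(ctrl.close_job())"
```

```text
the job is handed in; nothing more can be done
None
```

The dial is set with its zero line at the pointer, the lock ring is tightened clockwise until its line meets the home mark, the gripper is clear of everything, and the job has been handed in at about 13 s; no verdict came back.

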